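# Cap the whole ring and hold it under load

### The arm

A 6-joint arm with a two-finger parallel gripper is mounted at the origin on a cart in front of the work surface, level with it; the furniture and walls round the work are solid. World frame = base frame: x ahead of the robot, y to its left, z up, the work surface at z = 0. Lengths are in m, angles in rad, forces in N, time in s.
With the tool pointing down it reaches from about 0.4 to 0.825 m from the base axis. Payload 7 kg.
Tool frame: the origin (TCP) lies on the centre line of the jaws, within the pads' length; the fingertips stand 19 mm ahead of it and the grasp point (between the pads) is the TCP; z points along the fingers, y is the line along which they close (so a half turn about z gives the same grasp; the last joint's range is limited). The gripper opens to 88 mm and grips with 3 to 60 N. Pads are 19 mm wide; open, the fingers measure 130 mm over their backs; the gripper's body (78 mm by 193 mm) begins 47 mm behind the grasp point.
Start: joints at [1.401, 0.359, 0.012, 0, -1.224, -0.288], TCP at [0.298, 0.605, 0.224] pointing down, gripper open.
Joint ranges: [-3.07, 3.07], [-1.43, 2.12], [-1.02, 1.25], [-3.03, 1.67], [-3.05, -0], [-3.03, 3.03]. Speed limits (rad/s): [2.39, 2.39, 3.01, 3.14, 3.14, 3.14].

### API

Orientations are given as [roll, pitch, yaw] about the fixed x, y, z axes, in that order (R = Rz(yaw) Ry(pitch) Rx(roll)).
In Python, from station import arm, imaging, models gives the robot as it stands.
- The arm moves only by the tool play_rows, never from a script. Its arguments are lists of equal length, an entry for each row: "travel": the shift along the tool's x, y, z in units of 25 mm (1.0 is 25 mm), a list of three; "twist": the turn about the tool's z in units of 0.15 rad (1.0 is 0.15 rad). A call has 1 to 8 rows; each row shifts and turns the commanded pose from where the row before left it, along the tool's axes as they then stand; what a row does not reach is not made up. A row lasts 1/8 s, in which the tool goes at most 62.5 mm and 10.7 degrees, less where a joint would pass 70% of its speed; a pose out of reach is approached as far as the arm can. A call with a number of a shift or a turn outside -1 to 1 is refused whole. A call with a gripper value outside its range is refused whole. "fingers" is the opening, from 0 (shut) to 1 (fully open), set as the call begins (left out, the last holds). The fingers move at their own pace and stop on an object; "newtons" is the grip in N (left out, the last holds). Time passes only in rows, so rows that do not move let the fingers close. It gives the time, the measured TCP pose, the force, the opening and the grip force at its end, in the units of the state.
- arm.get_state(): the state, without advancing time (a new reading comes with each control period).
- imaging.grab_frame(name): name is "side" or "top"; returns a dict with "pixels" (400x640x3 uint8, red, green, blue), "fx", "fy", "cx", "cy" (pixels), "R" (3x3) and "t" (3): a world point X has camera coordinates R X + t. Camera axes: x right, y down, z forward; pixel columns grow to the right and rows downward; lengths in m; the calibration is good to about 2 mm. A picture is of the moment at which its call begins. There is no depth.
- arm.job_done(): hands the job in; it is judged then, once.
Trained networks look in the newest picture that a camera, given by its name, has taken for a name from the list of things; names that differ only in an ending like _2 or _b are one class to them, and where a whole thing is asked for, a point or a joint stands for the part that bears it (a point fixed in the world has none). Each returns a list of dicts, best first, with "confidence" (0 to 1); they miss things now and then, are a little off and sometimes report something else, mostly with a low value. They report only what shows in the picture. A call takes as long as a camera call. They do not tell look-alikes from the thing itself.
- models.boxes_of(name, camera): "extent" ([centre column, centre row, width, height] in pixels, round what is visible of it).
- models.silhouettes(name, camera): "pixels" (400x640 bool, what is visible of it) and "extent" ([centre column, centre row, width, height] in pixels, round what is visible of it).
The state is a dict: "t": time; "q": joint angles; "qd": joint speeds; "joint_efforts": joint torques, N m; "eef_pos": TCP position; "ee_rot": TCP orientation; "force": force on the tool from outside, world axes, zero at the start; "moment": the same for the moment, N m; "width": finger opening in m; "gripper_force": force on a finger pad.
Only numpy, scipy, OpenCV 4.12 (cv2) and the standard library are available. Lean on these libraries where they do the work, as an engineer would, in place of code of your own. Each camera call takes 0.05 s, during which the arm holds its last target. There are 200 camera calls.

### The job

One of the two ring-test stations holds a whole ring, the other a ring with a piece cut out. Pick up the pressure cap, slide it about over the station with the whole ring until it drops over the locating pin hidden beneath it, then press it down until the sprung platen is fully down; finish while still gripping the cap and holding it down. Leave the cut ring, its station and the things around undisturbed.

Things in the scene. Friction and masses are not known exactly. Their poses are not given: they have to be found in the camera images.
- cap: aluminium pressure cap standing on the worktop: a disc 72 mm across and 12 mm thick with a round grip barrel 30 mm across rising from it, 60 mm tall in all, 0.25 kg or so. A blind bore 14 mm wide and 26 mm deep opens in the middle of the underside. Origin: centre of the underside; z up the barrel
- station_1: Left ring-test station: grey base 90 x 90 x 22 mm, fixed. Origin: centre of underside. In its round platen a black slot runs along the base's y axis; in it stands a fixed pin 10 mm across, tip (tapered over 4 mm) 48 mm above the worktop. The pin is clamped anywhere within 7 mm of the middle along the slot, not reported, hidden by the cap: feel for it. A ring lies round it
- station_2: Right ring-test station: grey base 90 x 90 x 22 mm, fixed. Origin: centre of underside. In its round platen a black slot runs along the base's y axis; in it stands a fixed pin 10 mm across, tip (tapered over 4 mm) 48 mm above the worktop. The pin is clamped anywhere within 7 mm of the middle along the slot, not reported, hidden by the cap: feel for it. A ring lies round it
- platen_1 (a joint): the left station's round platen, aluminium, 68 mm across, sprung: value is how far it is pressed down, m: 0 free (its top 30 mm above the worktop, 18 mm below the pin's tip), 0.006 fully down; it starts to move at about 6 N and is fully down at about 10 N
- platen_2 (a joint): the right station's round platen, aluminium, 68 mm across, sprung: value is how far it is pressed down, m: 0 free (its top 30 mm above the worktop, 18 mm below the pin's tip), 0.006 fully down; it starts to move at about 6 N and is fully down at about 10 N
- ring_whole: closed ring of 7 mm round dark steel wire, 53 mm outside, 39 mm inside, 7 mm thick, lying on the platen of one station (either). Origin: its centre on the underside
- ring_cut: ring of the same wire and size with about a quarter of it missing, lying on the platen of the other station. Origin: centre of the circle on the underside
- tape_roll: roll of tape lying flat, 96 mm across, 25 mm high. Bystander, loose, leave it where it is. Origin: centre of its underside
- weight_200: larger brass knobbed weight, 34 mm across, 44 mm high. Bystander, loose, leave it where it is. Origin: centre of its underside
- weight_50: smaller brass knobbed weight, 21 mm across, 30 mm high. Bystander, loose, leave it where it is. Origin: centre of its underside
Not all that is in view belongs to the job. What is shaped like the cap but brown is not meant. What is shaped like the station_1 but yellow is not meant.

How it is judged:
By the outcome, as a careful person would: the job done as asked, in the order asked, and still so for the second after the job is handed in, while the arm keeps its last pose, push and grip.
It also fails if it takes over 48 s, if anything falls off the work surface, if the arm or the gripper's body presses on something with over 40 N, if the wrist force passes 120 N, or if a joint passes its speed limit or range.

## Working session

There is one attempt and no reset: what is moved stays moved. The work goes in short steps, Python scripts to look and compute and a tool call to move; the robot and the scene stay as the last step left them, time stands still between calls to the robot, and variables do not carry over. Pictures are saved under pics/ and viewed, at most 10 in all, crops included, and the job is handed in when it is done.

Besides the shell and the picture viewer there is one more tool, called after "Call:" as name(argument=value, ...), one argument or row to a line, values as JSON. play_rows: Moves the arm, as the interface text tells. Shifts and turns lie within -1 to 1; 1 stands for 25 mm of shift or 0.15 rad of turn. Its arguments: {"type":"object","properties":{"travel":{"type":"array","items":{"type":"array","items":{"type":"number"}}},"twist":{"type":"array","items":{"type":"number"}},"fingers":{"type":"number"},"newtons":{"type":"number"}},"required":["travel","twist"]}

```bash
mkdir -p pics; cat > h.py <<'E'
from station import arm, imaging, models
import numpy as np, cv2
def ray(f,u,v,z):
    R=np.array(f["R"]);t=np.array(f["t"]);c=-R.T@t
    d=R.T@np.array([(u-f["cx"])/f["fx"],(v-f["cy"])/f["fy"],1]);return c+d*(z-c[2])/d[2]
E
python3 - <<'E'
from h import *
for n in("top","side"):
    f=imaging.grab_frame(n);cv2.imwrite(f"pics/{n}0.png",f["pixels"][:,:,::-1])
    print(n,f["fx"],f["cx"],f["cy"],np.round(-np.array(f["R"]).T@np.array(f["t"]),3),np.round(f["R"],2).tolist())
    for k in("cap","station_1","platen_1","ring_whole","ring_cut","tape_roll","weight_200","weight_50"):
        for b in models.boxes_of(k,n):
            e=b["extent"];print(k,round(b["confidence"],2),np.round(e),np.round(ray(f,e[0],e[1],0.03),3))
print({k:np.round(v,3) for k,v in arm.get_state().items()})
E
```

```text
top 387.0704673311739 315.3283377220205 194.39517434261163 [0.302 0.162 1.336] [[0.02, -1.0, 0.02], [-0.98, -0.02, -0.18], [0.18, -0.02, -0.98]]
cap 0.9 [328. 222.  24.  17.] [0.449 0.091 0.03 ]
cap 0.56 [366. 227.  21.  20.] [ 0.436 -0.038  0.03 ]
station_1 0.74 [401. 190.  31.  21.] [ 0.567 -0.158  0.03 ]
station_1 0.66 [189. 224.  32.  27.] [0.431 0.558 0.03 ]
station_1 0.59 [302. 192.  26.  27.] [0.551 0.184 0.03 ]
platen_1 0.63 [402. 189.  20.  24.] [ 0.568 -0.164  0.03 ]
platen_1 0.52 [187. 221.  20.  20.] [0.441 0.567 0.03 ]
platen_1 0.47 [301. 187.  18.  12.] [0.568 0.188 0.03 ]
ring_whole 0.4 [301. 190.  20.  23.] [0.557 0.186 0.03 ]
ring_whole 0.39 [405. 186.  14.  18.] [ 0.579 -0.173  0.03 ]
tape_roll 0.63 [355. 169.  30.  26.] [0.635 0.001 0.03 ]
weight_200 0.48 [293. 235.  11.  11.] [0.403 0.21  0.03 ]
weight_50 0.48 [293. 235.  11.  11.] [0.403 0.21  0.03 ]
side 380.75765822967185 317.97488613271526 207.02132474049702 [ 0.009 -0.706  0.726] [[0.86, -0.51, 0.01], [-0.28, -0.48, -0.83], [0.43, 0.71, -0.55]]
cap 0.95 [326. 260.  26.  25.] [ 0.435 -0.044  0.03 ]
cap 0.55 [3
[... 642 characters left out ...]
10.   9.  12.] [ 0.392 -0.222  0.03 ]
weight_50 0.6 [394. 270.  21.  20.] [ 0.566 -0.17   0.03 ]
weight_50 0.55 [306. 234.  22.  26.] [0.443 0.083 0.03 ]
weight_50 0.46 [351. 310.   9.  12.] [ 0.392 -0.222  0.03 ]
{'t': np.float64(0.9), 'q': array([ 1.401,  0.359,  0.012, -0.   , -1.224, -0.288]), 'qd': array([ 0.   , -0.   , -0.001, -0.001, -0.   ,  0.001]), 'joint_efforts': array([-0.0000e+00, -5.8236e+01,  2.9330e+01,  7.0030e+00,  1.2000e-02,
       -0.0000e+00]), 'eef_pos': array([0.298, 0.605, 0.224]), 'ee_rot': array([-3.142,  0.   , -0.458]), 'force': array([0.218, 0.78 , 0.535]), 'moment': array([-0.027, -0.027, -0.014]), 'gripper_force': np.float64(0.0), 'width': np.float64(0.088)}
```

View pics/top0.png

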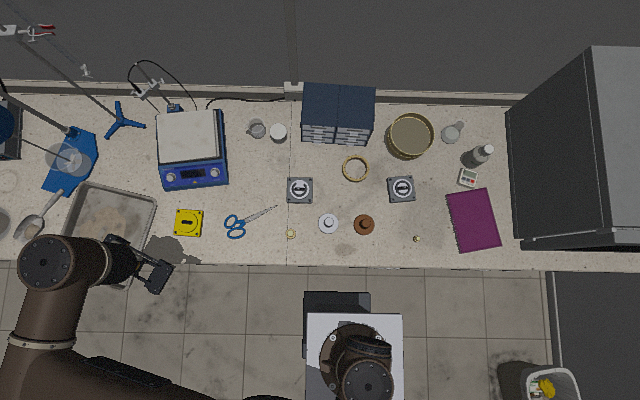

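View pics/side0.png

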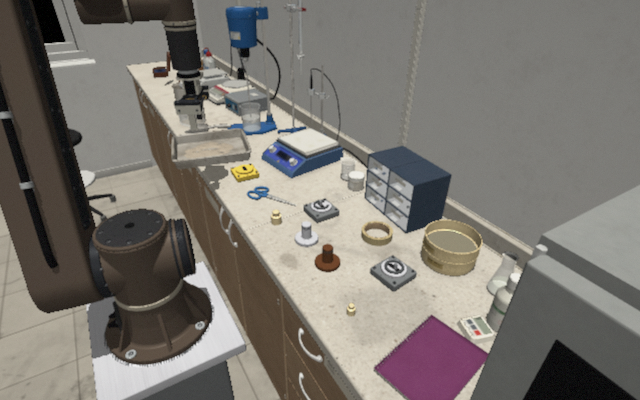

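The silver cap is at top (328,224) and side (307,235). The brown look-alike is at top (364,225). The grey stations are at top (300,190) on the left and (401,189) on the right. I'll zoom in on both rings.

```bash
python3 - <<'E'
from h import *
t=cv2.imread("pics/top0.png");s=cv2.imread("pics/side0.png")
c=lambda i,u,v:cv2.resize(i[v-20:v+20,u-26:u+26],(400,300),interpolation=cv2.INTER_CUBIC)
cv2.imwrite("pics/z.png",np.vstack([np.hstack([c(t,300,190),c(t,401,189)]),np.hstack([c(s,321,210),c(s,393,271)])]))
f=imaging.grab_frame("top");g=imaging.grab_frame("side")
for n,fr in(("top",f),("side",g)):
    for k in("cap","station_1","platen_1"):
        for b in models.silhouettes(k,n):
            m=b["pixels"].astype(np.uint8);r=cv2.minAreaRect(np.argwhere(m)[:,::-1].astype(np.float32));M=cv2.moments(m,True)
            print(n,k,round(b["confidence"],2),np.round(b["extent"],1),int(m.sum()),np.round(r[0],1),np.round(r[1],1),round(r[2],1),np.round([M["m10"]/M["m00"],M["m01"]/M["m00"]],1))
E
```

```text
top cap 0.89 [327.6 222.2  26.2  23.1] 343 [328. 223.] [19.8 19.8] 45.0 [328. 223.]
top cap 0.58 [363.4 226.   21.9  17.6] 318 [363.5 224.5] [19. 19.] 90.0 [363.5 224.3]
top station_1 0.89 [300.5 190.7  23.7  29.2] 690 [300. 190.] [28. 26.] 90.0 [300.  189.8]
top station_1 0.8 [189.6 223.6  32.1  32.6] 693 [188.3 222.6] [27.7 26.2] 6.3 [188.6 222.9]
top station_1 0.55 [400.2 189.   29.1  30.8] 705 [400.6 189.3] [26.7 27.5] 83.7 [400.6 189.3]
top platen_1 0.87 [187.1 221.6  22.3  22.7] 333 [187. 222.] [19.8 19.8] 45.0 [187.  222.1]
top platen_1 0.62 [399.1 188.9  13.6  21.4] 187 [400. 188.] [18. 14.] 90.0 [400.7 188.6]
top platen_1 0.55 [300.9 190.9  24.7  18.4] 305 [299.5 189. ] [18. 19.] 90.0 [299. 189.]
top platen_1 0.35 [328.2 221.9  20.6  18.9] 360 [327.5 223. ] [20.5 20.5] 45.0 [327.7 223.1]
side cap 0.98 [324.6 259.8  25.5  28.8] 494 [328.1 260.2] [24.  27.5] 32.7 [326.7 260.1]
side cap 0.74 [306.5 233.8  21.6  26.1] 408 [307.1 235.5] [21.8 25.5] 28.3 [305.6 235.6]
side station_1 0.89 [245.  174.2  29.6  16.8] 355 [243.5 172.3] [15.7 26.1] 77.5 [243.5 172.5]
side station_1 0.82 [322.2 210.3  39.1  23.8] 473 [321.4 210.7] [19.3 33.6] 76.8 [321.5 211.3]
side station_1 0.63 [395.8 273.9  47.5  31.6] 787 [391.8 272.9] [40.1 30. ] 38.7 [391.7 275.2]
side platen_1 0.82 [392.5 269.4  24.4  17.1] 248 [392.6 270.4] [25.4 15.5] 12.5 [392.6 270.6]
side platen_1 0.73 [244.7 170.2  19.   13. ] 146 [243.5 169.5] [ 9. 17.] 90.0 [243.7 169.6]
```

View pics/z.png

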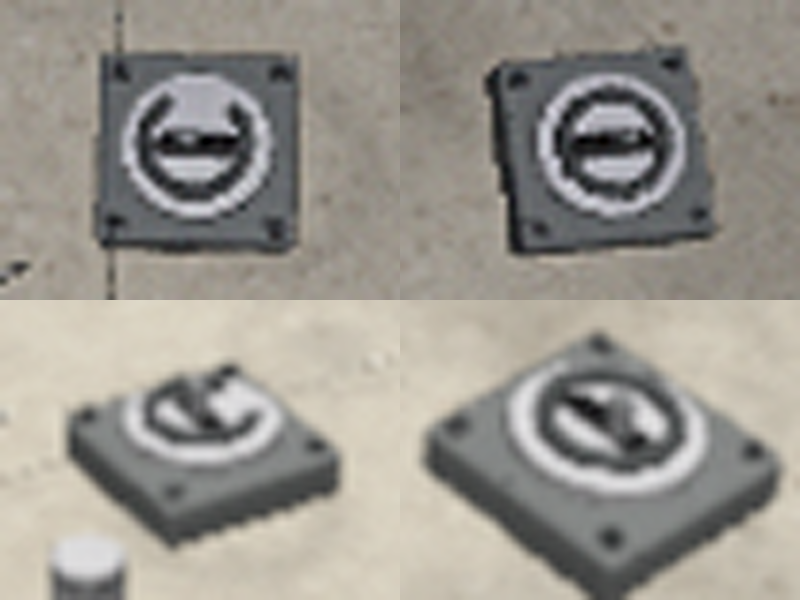

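The whole ring is on the right station (station_2). The left ring is cut, with its gap facing up in the top view. Next I'll measure the cap and the right platen precisely.

```bash
cat >> h.py <<'E'
def proj(f,P):
    c=np.asarray(P)@np.array(f["R"]).T+np.array(f["t"]);return np.c_[c[:,0]/c[:,2]*f["fx"]+f["cx"],c[:,1]/c[:,2]*f["fy"]+f["cy"]]
def circ(x,y,z,r):
    a=np.linspace(0,2*np.pi,60);return np.c_[x+r*np.cos(a),y+r*np.sin(a),0*a+z]
def rend(f,parts,roi,S=8):
    u,v,w,h=roi;im=np.zeros((h*S,w*S),np.float32)
    for P,val in parts:
        p=((proj(f,P)-[u-.5,v-.5])*S).astype(np.float32)
        cv2.fillConvexPoly(im,np.round(cv2.convexHull(p)*16-8).astype(np.int32),val,shift=4)
    return cv2.resize(im,(w,h),interpolation=cv2.INTER_AREA)
E
python3 - <<'E'
from h import *
from scipy.optimize import minimize
F={n:imaging.grab_frame(n) for n in("top","side")}
def img(f,roi):
    u,v,w,h=roi;return f["pixels"][v:v+h,u:u+w].astype(np.float32)
def fit(model,rois,p0,names=("top","side")):
    # each model layer = basis; solve colours by lstsq per channel
    def cost(p):
        c=0
        for n in names:
            I=img(F[n],rois[n]).reshape(-1,3);L=model(F[n],p,rois[n])
            A=np.c_[np.ones(len(I)),*[l.ravel() for l in L]]
            r=I-A@np.linalg.lstsq(A,I,rcond=None)[0];c+=np.minimum(np.abs(r),60).mean()
        return c
    o=minimize(cost,p0,method="Nelder-Mead",options=dict(initial_simplex=np.vstack([p0]+[np.array(p0)+d for d in np.eye(len(p0))*np.where(np.arange(len(p0))<2,.008,.1)]),xatol=1e-4))
    return o
def cap(f,p,roi):
    x,y=p;d=np.vstack([circ(x,y,0,.036),circ(x,y,.012,.036)]);b=np.vstack([circ(x,y,.012,.015),circ(x,y,.06,.015)])
    return [rend(f,[(d,1)],roi),rend(f,[(circ(x,y,.012,.036),1)],roi),rend(f,[(b,1)],roi),rend(f,[(circ(x,y,.06,.015),1)],roi)]
def st(f,p,roi):
    x,y,a=p;R=np.array([[np.cos(a),-np.sin(a)],[np.sin(a),np.cos(a)]])
    q=np.array([[1,1],[1,-1],[-1,-1],[-1,1]])*.045@R.T+[x,y];B=lambda z:np.c_[q,np.full(4,z)]
    s=np.array([[1,1],[1,-1],[-1,-1],[-1,1]])*[.006,.018]@R.T+[x,y]
    return [rend(f,[(np.vstack([B(0),B(.022)]),1)],roi),rend(f,[(B(.022),1)],roi),rend(f,[(circ(x,y,.03,.034),1)],roi),rend(f,[(circ(x,y,.0335,.0265),1),(circ(x,y,.0335,.0195),0)],roi),rend(f,[(np.c_[s,np.full(4,.03)],1)],roi)]
cr={"top":(313,208,30,30),"side":(290,215,34,38)};sr={"top":(380,168,42,42),"side":(364,246,58,54)}
for nm in(("top","side"),("top",),("side",)):
    o=fit(cap,cr,[.443,.085],nm);print("cap",nm,np.round(o.x,4),round(o.fun,2))
    for a in(-.1,.1):
        o=fit(st,sr,[.564,-.166,a],nm);print("st",nm,np.round(o.x,4),round(o.fun,2))
x,y,a=fit(st,sr,[.564,-.166,.1]).x
out=[]
for n in F:
    b=cv2.resize(F[n]["pixels"][:,:,::-1],None,fx=10,fy=10,interpolation=cv2.INTER_CUBIC) 
    d=b.copy()
    for k,col in((-7,(255,0,0)),(0,(0,255,0)),(7,(0,0,255))):
        P=[[x-np.sin(a)*k/1e3,y+np.cos(a)*k/1e3,z] for z in(.03,.048)]
        p=((proj(F[n],P)+.5)*10).astype(int);cv2.line(d,p[0].tolist(),p[1].tolist(),col,1)
    p=((proj(F[n],[[x,y,.035]])[0]+.5)*10).astype(int)
    out.append(np.hstack([i[p[1]-140:p[1]+140,p[0]-190:p[0]+190] for i in(b,d)]))
cv2.imwrite("pics/pin.png",np.vstack(out))
E
```

```text
cap ('top', 'side') [0.4489 0.0926] 26.0
st ('top', 'side') [ 0.574  -0.1621  0.1217] 22.15
st ('top', 'side') [ 0.5739 -0.1622  0.1262] 22.2
cap ('top',) [0.4486 0.0909] 8.55
st ('top',) [ 0.5736 -0.1626  0.127 ] 9.78
st ('top',) [ 0.5736 -0.1626  0.1267] 9.77
cap ('side',) [0.4497 0.095 ] 15.82
st ('side',) [ 0.5748 -0.1597  0.1258] 11.01
st ('side',) [ 0.5746 -0.1601  0.099 ] 11.06
```

View pics/pin.png

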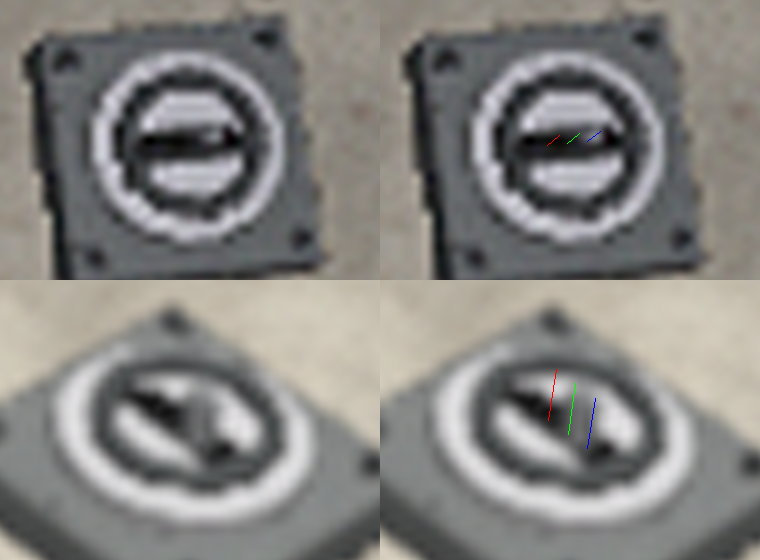

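The pin shows faintly in both views, about 3.5 mm along the slot toward -y. That puts it near (0.574, -0.166). The cap is at about (0.449, 0.092). I'll square the tool to the world axes and travel to the cap.

Call:
play_rows(
  travel=[
    [0, 0, 0],
    [0, 0, 0],
    [0, 0, 0],
    [0, 0, 0],
    [0, 0, 0],
  ],
  twist=[-0.76, -0.76, -0.76, -0.77, 0],
  fingers=1,
)

```text
t: 2.02
eef_pos: [0.2983, 0.6055, 0.2241]
ee_rot: [-3.142, -0.0, -0.001]
force: [0.2, 0.9, 0.6]
width: 0.0876
gripper_force: 0.0
```

Call:
play_rows(
  travel=[
    [0.25, 0.85, 0],
    [0.25, 0.85, 0],
    [0.25, 0.85, 0],
    [0.25, 0.85, 0],
    [0.25, 0.85, 0],
    [0.25, 0.85, 0],
    [0.25, 0.85, 0],
    [0.25, 0.85, 0],
  ],
  twist=[0, 0, 0, 0, 0, 0, 0, 0],
)

```text
t: 3.02
eef_pos: [0.3487, 0.434, 0.2241]
ee_rot: [-3.142, -0.0, -0.0]
force: [0.4, -0.5, -1.2]
width: 0.0875
gripper_force: 0.0
```

Call:
play_rows(
  travel=[
    [0.25, 0.85, 0],
    [0.25, 0.85, 0],
    [0.25, 0.85, 0],
    [0.25, 0.85, 0],
    [0.25, 0.85, 0],
    [0.25, 0.85, 0],
    [0.25, 0.85, 0],
    [0.25, 0.85, 0],
  ],
  twist=[0, 0, 0, 0, 0, 0, 0, 0],
)

```text
t: 4.03
eef_pos: [0.3986, 0.264, 0.2241]
ee_rot: [3.142, -0.0, -0.0]
force: [-0.7, 0.8, -0.4]
width: 0.088
gripper_force: 0.0
```

Call:
play_rows(
  travel=[
    [0.25, 0.86, 0],
    [0.25, 0.86, 0],
    [0.25, 0.86, 0],
    [0.25, 0.86, 0],
    [0.25, 0.86, 0],
    [0.25, 0.86, 0],
    [0.25, 0.86, 0],
    [0.25, 0.86, 0],
  ],
  twist=[0, 0, 0, 0, 0, 0, 0, 0],
)

```text
t: 5.03
eef_pos: [0.4483, 0.092, 0.2241]
ee_rot: [-3.142, -0.0, -0.0]
force: [0.7, 0.9, 0.4]
width: 0.0878
gripper_force: 0.0
```

Call:
play_rows(
  travel=[
    [0, 0, 0],
    [0, 0, 1],
    [0, 0, 1],
    [0, 0, 1],
    [0, 0, 1],
    [0, 0, 0.6],
    [0, 0, 0],
  ],
  twist=[0, 0, 0, 0, 0, 0, 0],
)

```text
t: 5.9
eef_pos: [0.4474, 0.0931, 0.1082]
ee_rot: [3.14, 0.002, -0.0]
force: [-0.0, -0.8, 0.2]
width: 0.0877
gripper_force: 0.0
```

```bash
python3 - <<'E'
from h import *
s=arm.get_state();print(np.round(s["eef_pos"],4))
o=[]
for n in("top","side"):
    f=imaging.grab_frame(n);d=f["pixels"][:,:,::-1].copy();p=proj(f,[[*s["eef_pos"][:2],.06]])[0].astype(int)
    o.append(cv2.resize(d[p[1]-35:p[1]+35,p[0]-35:p[0]+35],(400,400),interpolation=cv2.INTER_CUBIC))
cv2.imwrite("pics/pre.png",np.hstack(o))
E
```

```text
[0.4474 0.0931 0.1082]
```

View pics/pre.png

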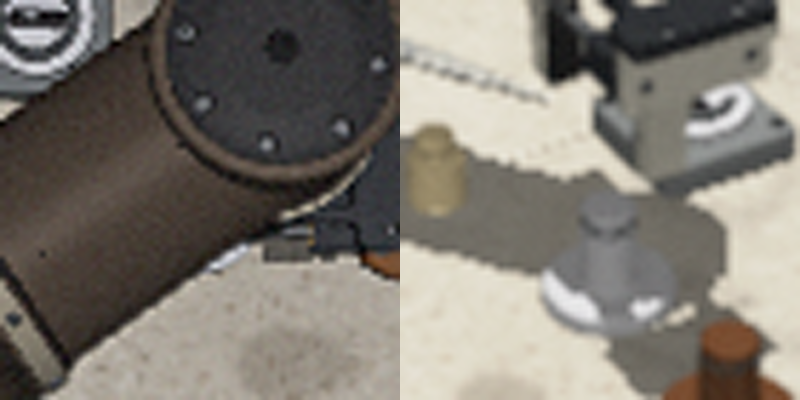

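The side view shows the cap standing between and below the open fingers, unmoved. I'll descend and grip.

Call:
play_rows(
  travel=[
    [0.06, 0.04, 0.7],
    [0, 0, 0.7],
    [0, 0, 0.7],
    [0, 0, 0.6],
    [0, 0, 0],
    [0, 0, 0],
  ],
  twist=[0, 0, 0, 0, 0, 0],
)

```text
t: 6.75
eef_pos: [0.4504, 0.0928, 0.0425]
ee_rot: [-3.141, -0.001, -0.0]
force: [-0.9, -0.2, -0.1]
width: 0.088
gripper_force: 0.0
```

Call:
play_rows(
  travel=[
    [0, 0, 0],
    [0, 0, 0],
    [0, 0, 0],
    [0, 0, 0],
    [0, 0, 0],
    [0, 0, 0],
  ],
  twist=[0, 0, 0, 0, 0, 0],
  fingers=0,
  newtons=50,
)

```text
t: 7.5
eef_pos: [0.4497, 0.0924, 0.0415]
ee_rot: [3.141, 0.0, -0.0]
force: [-0.2, -0.2, 0.6]
width: 0.0334
gripper_force: 0.0
```

Call:
play_rows(
  travel=[
    [0, 0, 0],
    [0, 0, 0],
    [0, 0, 0],
    [0, 0, 0],
  ],
  twist=[0, 0, 0, 0],
)

```text
t: 8.0
eef_pos: [0.4498, 0.0925, 0.0416]
ee_rot: [-3.141, -0.0, -0.0]
force: [0.5, 0.6, -0.6]
width: 0.0285
gripper_force: 50.0
```

Call:
play_rows(
  travel=[
    [0, 0, -0.5],
    [0, 0, -1],
    [0, 0, -1],
    [0, 0, -0.7],
    [0, 0, 0],
    [0, 0, 0],
  ],
  twist=[0, 0, 0, 0, 0, 0],
)

```text
t: 8.75
eef_pos: [0.449, 0.0921, 0.1211]
ee_rot: [3.141, 0.001, -0.001]
force: [-0.0, 0.3, -3.5]
width: 0.0289
gripper_force: 50.0
```

```bash
python3 - <<'E'
from h import *
s=arm.get_state();print({k:np.round(s[k],4) for k in("t","eef_pos","ee_rot","force","moment","width","gripper_force")})
x,y,z=s["eef_pos"];z-=.0415
f=imaging.grab_frame("side");d=cv2.resize(f["pixels"][:,:,::-1],None,fx=8,fy=8,interpolation=cv2.INTER_CUBIC)
q=lambda P:np.round((proj(f,P)+.5)*8).astype(int)
for c in(circ(x,y,z,.036),circ(x,y,z+.012,.036),circ(x,y,z+.06,.015)): cv2.polylines(d,[q(c)],True,(0,0,255),1)
p=q([[x,y,z+.02]])[0];cv2.imwrite("pics/grip.png",d[p[1]-250:p[1]+250,p[0]-250:p[0]+250])
E
```

```text
{'t': np.float64(8.75), 'eef_pos': array([0.449 , 0.0921, 0.1211]), 'ee_rot': array([ 3.1414e+00,  1.0000e-03, -7.0000e-04]), 'force': array([-0.0295,  0.2578, -3.4933]), 'moment': array([-0.0521,  0.0301, -0.0654]), 'width': np.float64(0.0289), 'gripper_force': np.float64(49.999)}
```

View pics/grip.png

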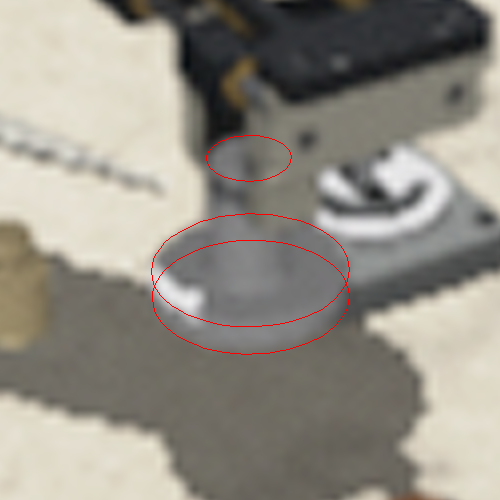

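The overlaid outline matches the held cap to within about 1 mm, and it sits upright. I'll carry it over the right station.

Call:
play_rows(
  travel=[
    [0.35, 0.7, 0],
    [0.35, 0.7, 0],
    [0.35, 0.7, 0],
    [0.35, 0.7, 0],
    [0.35, 0.7, 0],
    [0.35, 0.7, 0],
    [0.35, 0.7, 0],
    [0.35, 0.7, 0],
  ],
  twist=[0, 0, 0, 0, 0, 0, 0, 0],
)

```text
t: 9.8
eef_pos: [0.5192, -0.0484, 0.1203]
ee_rot: [3.141, 0.002, -0.0]
force: [-0.7, 0.4, -3.0]
width: 0.0289
gripper_force: 50.0
```

Call:
play_rows(
  travel=[
    [0.37, 0.7, 0],
    [0.37, 0.7, 0],
    [0.37, 0.7, 0],
    [0.37, 0.7, 0],
    [0.37, 0.7, 0],
    [0.36, 0.7, 0],
    [0, 0.52, 0],
    [0, 0, 0],
  ],
  twist=[0, 0, 0, 0, 0, 0, 0, 0],
)

```text
t: 10.8
eef_pos: [0.5744, -0.1666, 0.1213]
ee_rot: [-3.141, 0.001, -0.002]
force: [-0.2, -0.6, -2.6]
width: 0.0287
gripper_force: 50.0
```

Call:
play_rows(
  travel=[
    [0, 0, 0.4],
    [0, 0, 0.4],
    [0, 0, 0.2],
    [0, 0, 0],
    [0, 0, 0],
  ],
  twist=[0, 0, 0, 0, 0],
)

```text
t: 11.42
eef_pos: [0.5751, -0.1655, 0.0967]
ee_rot: [3.141, -0.0, 0.0]
force: [0.4, 0.3, -3.4]
width: 0.0288
gripper_force: 50.0
```

```bash
python3 - <<'E'
from h import *
s=arm.get_state();print({k:np.round(s[k],4) for k in("t","eef_pos","ee_rot","force","moment","width","gripper_force")})
x,y,z=s["eef_pos"];z-=.0415
f=imaging.grab_frame("side");d=cv2.resize(f["pixels"][:,:,::-1],None,fx=8,fy=8,interpolation=cv2.INTER_CUBIC)
q=lambda P:np.round((proj(f,P)+.5)*8).astype(int)
for c in(circ(x,y,z,.036),circ(x,y,z+.06,.015)): cv2.polylines(d,[q(c)],True,(0,0,255),1)
p=q([[x,y,z]])[0];cv2.imwrite("pics/over.png",d[p[1]-250:p[1]+250,p[0]-250:p[0]+250])
E
```

```text
{'t': np.float64(11.425), 'eef_pos': array([ 0.5751, -0.1655,  0.0967]), 'ee_rot': array([ 3.1415e+00, -3.0000e-04,  1.0000e-04]), 'force': array([ 0.4242,  0.2796, -3.396 ]), 'moment': array([-0.0127, -0.0149,  0.02  ]), 'width': np.float64(0.0288), 'gripper_force': np.float64(49.9991)}
```

View pics/over.png

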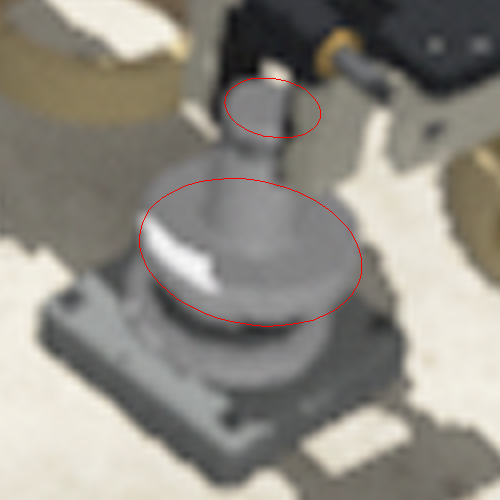

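The cap hangs over the right station just above the pin, with the clearance ring visible. I'll lower slowly and watch the force.

Call:
play_rows(
  travel=[
    [0, 0, 0.1],
    [0, 0, 0.1],
    [0, 0, 0.1],
    [0, 0, 0],
  ],
  twist=[0, 0, 0, 0],
  newtons=60,
)

```text
t: 11.98
eef_pos: [0.5747, -0.1657, 0.0887]
ee_rot: [-3.142, 0.001, -0.0]
force: [-0.5, 0.1, -3.1]
width: 0.0288
gripper_force: 60.0
```

Call:
play_rows(
  travel=[
    [0, 0, 0.06],
    [0, 0, 0.06],
    [0, 0, 0],
  ],
  twist=[0, 0, 0],
)

```text
t: 12.35
eef_pos: [0.5748, -0.1656, 0.0859]
ee_rot: [3.142, 0.0, -0.0]
force: [0.3, -0.7, -3.7]
width: 0.0287
gripper_force: 60.0
```

No contact below the pin-tip height, so the pin appears to have entered the bore. I'll continue down.

Call:
play_rows(
  travel=[
    [0, 0, 0.06],
    [0, 0, 0.06],
    [0, 0, 0.06],
    [0, 0, 0.06],
    [0, 0, 0],
  ],
  twist=[0, 0, 0, 0, 0],
)

```text
t: 12.98
eef_pos: [0.5747, -0.1656, 0.0799]
ee_rot: [3.142, 0.0, -0.0]
force: [-0.7, -0.1, -3.6]
width: 0.0285
gripper_force: 60.0
```

Call:
play_rows(
  travel=[
    [0, 0, 0.06],
    [0, 0, 0.06],
    [0, 0, 0],
  ],
  twist=[0, 0, 0],
)

```text
t: 13.35
eef_pos: [0.5752, -0.1657, 0.0775]
ee_rot: [3.141, -0.001, -0.0]
force: [-0.7, 1.3, 3.0]
width: 0.0287
gripper_force: 60.0
```

The cap touched the ring at the expected height, so the pin is in the bore. Now I'll press.

Call:
play_rows(
  travel=[
    [0, 0, 0.06],
    [0, 0, 0.06],
    [0, 0, 0.06],
    [0, 0, 0],
  ],
  twist=[0, 0, 0, 0],
)

```text
t: 13.85
eef_pos: [0.5752, -0.1657, 0.0729]
ee_rot: [3.141, -0.001, -0.0]
force: [-2.2, 0.8, 6.3]
width: 0.0288
gripper_force: 60.0
```

Call:
play_rows(
  travel=[
    [0, 0, 0.04],
    [0, 0, 0.04],
    [0, 0, 0],
  ],
  twist=[0, 0, 0],
)

```text
t: 14.22
eef_pos: [0.5756, -0.1658, 0.0723]
ee_rot: [3.141, -0.002, 0.0]
force: [-4.5, 1.5, 15.4]
width: 0.0287
gripper_force: 60.0
```

Call:
play_rows(
  travel=[
    [0, 0, 0.03],
    [0, 0, 0],
    [0, 0, 0],
    [0, 0, 0],
  ],
  twist=[0, 0, 0, 0],
)

```text
t: 14.72
eef_pos: [0.5758, -0.1659, 0.0723]
ee_rot: [3.141, -0.002, 0.001]
force: [-5.9, 3.1, 20.3]
width: 0.0285
gripper_force: 60.0
```

```bash
python3 - <<'E'
from h import *
f=imaging.grab_frame("side");cv2.imwrite("pics/end.png",cv2.resize(f["pixels"][160:330,220:470,::-1],(800,544),interpolation=cv2.INTER_CUBIC))
E
```

```text
(no output)
```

View pics/end.png

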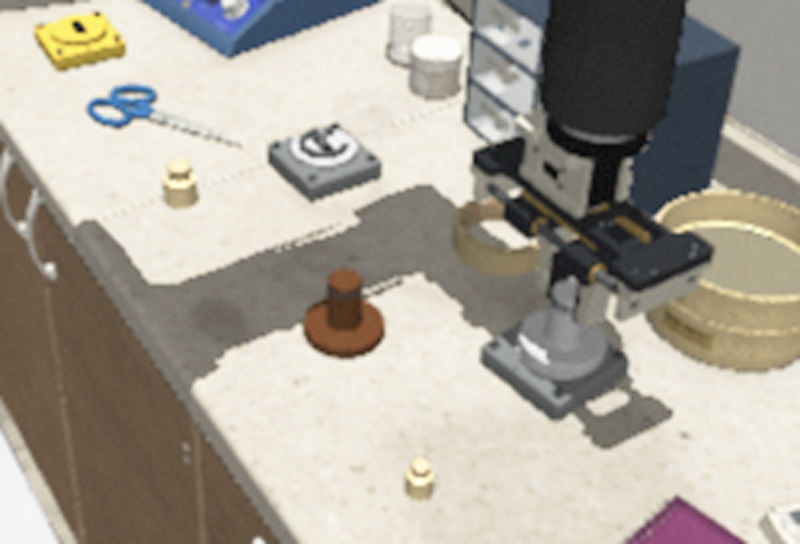

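The cap is seated on the right station and pressed about 6 mm from contact to a hard stop at 20 N. Everything else looks undisturbed.

```bash
python3 -c "
from h import *
print(arm.job_done())"
```

```text
the job is handed in; nothing more can be done
None
```

I handed the job in at about 15 s: the cap is over the pin of the right station (station_2, whole ring), still gripped and held at its hard stop with a 20 N wrist reading; the pin entered on the first lowering, so no sliding search was needed, and the last picture shows the cut ring, its station and the bystanders undisturbed.

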